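Roll back the trainer cover and seat the depth-gauge blade

ROBOT

A 6-joint arm with a two-finger parallel gripper is mounted at the origin on the work surface. World frame = base frame: x ahead of the robot, y to its left, z up, the work surface at z = 0. Lengths are in mm, angles in rad, forces in N, time in s.
With the tool pointing down it reaches from about 375 to 925 mm from the base axis. Payload 5.7 kg.
Tool frame: the origin (TCP) lies midway between the tips of the shut fingers; the grasp point (between the pads) lies 19 mm behind it; z points along the fingers, y is the line along which they close (so a half turn about z gives the same grasp; the last joint's range is limited). The gripper opens to 85 mm and grips with 20 to 120 N. Pads are 22 mm wide; open, the fingers measure 114 mm over their backs; the gripper's body (76 mm by 85 mm) begins 54 mm behind the grasp point. The pads swing forward as they close: fully open they stand 13 mm farther back than shut.
Start: joints at [-1.236, 0.359, 1.51, -0, 1.272, -0.115], TCP at [260.852, -540.296, 231.267] pointing down, gripper open.
Joint ranges: [-2.97, 2.97], [-1.01, 2.36], [0.21, 2.38], [-0.96, 4.11], [0.2, 2.71], [-2.98, 2.98]. Speed limits (rad/s): [2.39, 2.39, 3.14, 3.14, 3.14, 3.14].

INTERFACE

Orientations are given as a rotation vector (axis times angle).
In Python, from bench import ctrl gives the robot as it stands. The module is installed in compiled form; this text tells all that it offers.
- The arm moves only by the tool step_arm, never from a script. Its argument "rows" is a list that holds one entry, the list of rows, each a list of 7 numbers: the turn, a rotation vector about the tool's x, y, z in degrees, then the shift along the tool's x, y, z in cm, then the finger opening in cm, from 0 to 8.54. In form: [[[wx, wy, wz, dx, dy, dz, grip], ...]]. A call has 1 to 20 rows; each row is the pose to reach, as a shift and turn from the pose commanded when the call began, along the tool's axes at that moment; what a row does not reach only later rows make up. A row lasts 1/12 s, in which the tool goes at most 41.7 mm and 7.16 degrees, less where a joint would pass 70% of its speed; a pose out of reach is approached as far as the arm can. A call with a gripper value outside its range is refused whole. The fingers move at their own pace and stop on an object; "newtons" is the grip in N (left out, the last holds). Time passes only in rows, so rows that repeat a pose let the fingers close. It gives the time, the measured TCP pose, the force, the opening and the grip force at its end, in the units of the state.
- ctrl.read_state(): the state, without advancing time (a new reading comes with each control period).
- ctrl.capture(name): name is "scene" or "top" or "wrist"; returns a dict with "image" (400x640x3 uint8, blue, green, red), "camera_matrix" (3x3 intrinsics, pixels), "extrinsics" (4x4, takes a point from camera to world coordinates). Camera axes: x right, y up, looking along -z (the intrinsics and any distortion apply to the point x, -y, -z); pixel columns grow to the right and rows downward; lengths in mm; the calibration is good to about 2 mm. A picture is of the moment at which its call begins. There is no depth.
- ctrl.job_done(): hands the job in; it is judged then, once.
The state is a dict: "t": time; "q": joint angles; "joint_vel": joint speeds; "joint_torque": joint torques, N m; "position": TCP position; "eef_rot": TCP orientation; "wrist_force": force on the tool from outside, world axes, zero at the start; "moment": the same for the moment, N m; "opening": finger opening in mm; "grip_force": force on a finger pad.
Only numpy, scipy, OpenCV 4.12 (cv2) and the standard library are available. Lean on these libraries where they do the work, as an engineer would, in place of code of your own. Each camera call takes 0.05 s, during which the arm holds its last target. There are 200 camera calls.

TASK

The torso-shaped trainer has a slatted roll cover over its spine insert: roll the cover up and back by its bar until it is fully open and stays open, and let go. Then take the gauge with the flat blade and block handle from its stand and gently push the blade into the slanted gap in the spine insert until its collar sits flush on the insert, and leave it standing there. Leave the cover open and the other things where they are.

Things in the scene. Friction and masses are not known exactly. Their poses are not given: they have to be found in the camera images.
- trainer: Fixed torso trainer: beige half-barrel, radius 135 mm, 262 mm wide along y, on a black base board 290 x 290 x 30 mm; origin under the board's centre. z up, y along the barrel, x away from the closed cover (cover and gap face -x). Two solid halves (y -131 to -81 and 81 to 131 mm) leave a window 162 mm wide between them, closed by the cover.
- cover_axis (a point): Point on the axis of the barrel and of the cover's curved tracks, 45 mm straight above the trainer's origin, midway between the halves. The axis is horizontal, along the trainer's y. Same axes as the trainer.
- cover (a joint): Roll cover of ten aluminium slats, 156 mm wide, outer radius 128 mm round the track axis. 0 = closed, 1.35 rad = fully open at its stop; as it grows the front edge rolls up over the top and down to the trainer's +x side. The tracks are stiff (about 3 to 4 N at the bar); the cover stays wherever it is left.
- cover_bar (a point): Centre of the cover's lifting bar: round steel bar 10 mm thick, 100 mm long along y, a post at each end, 40 mm out from the slats. It moves on a circle of 168 mm radius round the track axis. At joint 0 it stands 54 degrees from straight up, on the trainer's -x side; at angle q, 0.942 - q rad.
- insert: Fixed bone-coloured block under the cover, flat face 58 x 130 mm. Origin: centre of the gap's mouth in that face, 102 mm from the track axis. z points out of the gap, 28 degrees from vertical toward the trainer's -x; y along the gap (trainer's y), x across it. Gap 7 mm across (x), 29 mm long (y), 50 mm deep, mouth chamfered 2 mm. The halves stand higher beside it, 81 mm either side.
- gauge_center (a point): Handle centre of the flat gauge (about 70 g), upright in its stand, blade down. z along it to the handle's top, x through handle and blade thickness, y along their width. Grey handle 14 (x) x 34 (y) x 56 (z) mm; below it a collar 18 x 40 x 6 mm, its underside 34 mm below this point; then the steel blade 4 x 24 mm, 40 mm long, its last 6 mm 2.5 x 19 mm.
- gauge_tip (a point): Middle of the end of the gauge's blade, 74 mm below gauge_center along the gauge's z (40 mm below the collar's underside). Same axes.
- stand_a: Stand of the flat-bladed gauge: fixed white block 64 x 64 mm, 55 mm high, foot 78 x 78 x 4 mm, origin at the centre of its underside; its pocket (9 x 30 mm, 48 mm deep) holds the blade and the collar rests on its top.
- stand_b: The other stand, the same but with a 16 x 16 mm pocket; it holds the rod gauge. The two stands may swap places.
- rod_center (a point): Bystander: rod gauge with a round 20 mm handle and a round rod, standing in the other stand; middle of its 56 mm high handle. Leave it.
- dish: Bystander: loose steel bowl, 110 mm wide, 45 mm high, origin under its centre. Leave it.
- jar: Bystander: loose amber jar, 50 mm wide, 60 mm high, origin under its centre. Leave it.

How it is judged:
By the outcome, as a careful person would: the job done as asked, in the order asked, and still so for the second after the job is handed in, with the robot touching nothing.
It also fails if it takes over 58 s, if anything falls off the work surface, if the arm or the gripper's body presses on something with over 40 N, if the wrist force passes 120 N, or if a joint passes its speed limit or range.

## Working session

There is one attempt and no reset: what is moved stays moved. The work goes in short steps, Python scripts to look and compute and a tool call to move; the robot and the scene stay as the last step left them, time stands still between calls to the robot, and variables do not carry over. Pictures are saved under pics/ and viewed, at most 10 in all, crops included, and the job is handed in when it is done.

Besides the shell and the picture viewer there is one more tool, called after ">>>" as a command line: name --argument value ..., lists and objects as JSON in quotes. step_arm: Moves the arm, as the interface text tells. Its arguments: {"type":"object","properties":{"rows":{"type":"array","items":{"type":"array","items":{"type":"array","items":{"type":"number"}}}},"newtons":{"type":"number"}},"required":["rows"]}

```bash
mkdir -p pics; python3 - <<'E'
from bench import ctrl
import cv2,numpy as np
s=ctrl.read_state();print(s)
for n in("scene","top"):
    c=ctrl.capture(n);cv2.imwrite(f"pics/{n}0.png",c["image"]);np.savez(f"{n}0.npz",**c);print(n,c["camera_matrix"].tolist(),np.round(c["extrinsics"],3).tolist(),[k for k in c])
E
```

```text
{'t': 0.0, 'q': array([-1.23612029e+00,  3.59504031e-01,  1.51143879e+00, -1.30393831e-06,
        1.27250839e+00, -1.15065380e-01]), 'joint_vel': array([-0.00021681, -0.00153519,  0.00065914,  0.00042896,  0.00094089,
       -0.00096519]), 'joint_torque': array([-4.28851083e-03, -5.27626061e+01, -2.78624135e+01, -4.50822517e-04,
        1.31692647e-02,  2.79651954e-05]), 'position': array([ 260.62420421, -539.67810028,  230.45175457]), 'eef_rot': array([-3.06069574e+00, -7.00102052e-01,  3.21678523e-04]), 'wrist_force': array([-0.4220923 ,  0.27173212, -0.46665687]), 'moment': array([0.0059873 , 0.00228917, 0.01122181]), 'grip_force': 0.0, 'opening': 85.28708041611189}
scene [[516.0136737396319, 0.0, 321.86559914685404], [0.0, 516.0136737396319, 194.4047333695948], [0.0, 0.0, 1.0]] [[0.629, -0.603, 0.491, 1227.645], [0.778, 0.478, -0.409, -457.13], [0.012, 0.639, 0.769, 1131.62], [0.0, 0.0, 0.0, 1.0]] ['image', 'camera_matrix', 'extrinsics']
top [[414.56814717810755, 0.0, 323.63644829760955], [0.0, 414.56814717810755, 196.0446086994728], [0.0, 0.0, 1.0]] [[0.01, 0.987, -0.16, 347.753], [-1.0, 0.01, 0.002, 82.422], [0.003, 0.16, 0.987, 1383.919], [0.0, 0.0, 0.0, 1.0]] ['image', 'camera_matrix', 'extrinsics']
```

View pics/scene0.png

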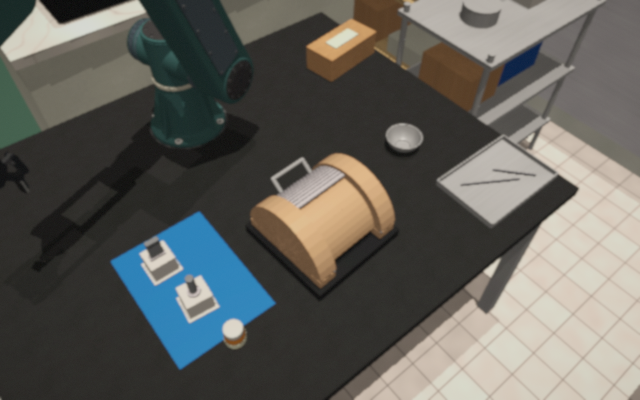

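View pics/top0.png

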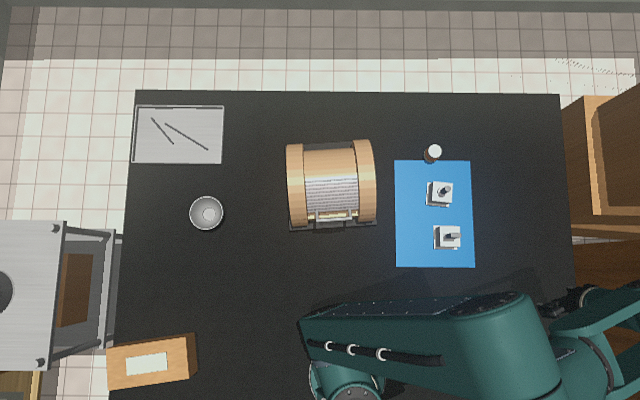

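The scene view shows the closed cover with its bar at about (292,175), the flat gauge at (155,245) and the rod gauge at (192,285). In the top view, the trainer is at (332,185), the flat gauge at (449,237) and the rod at (440,192).

```bash
cat > h.py <<'E'
import numpy as np,cv2
from scipy.spatial.transform import Rotation as R
def ray(c,u,v):
    K,E=c["camera_matrix"],c["extrinsics"];d=E[:3,:3]@np.array([(u-K[0,2])/K[0,0],-(v-K[1,2])/K[1,1],-1]);return E[:3,3],d
def plane(c,u,v,z):
    o,d=ray(c,u,v);return o+d*(z-o[2])/d[2]
def proj(c,p):
    E=c["extrinsics"];q=E[:3,:3].T@(np.asarray(p)-E[:3,3]);K=c["camera_matrix"];return K[0,0]*q[0]/-q[2]+K[0,2],K[1,1]*-q[1]/-q[2]+K[1,2]
def tri(a,b):
    (o1,d1),(o2,d2)=a,b;A=np.stack([d1,-d2],1);t=np.linalg.lstsq(A,o2-o1,rcond=None)[0]
    return (o1+d1*t[0]+o2+d2*t[1])/2,np.linalg.norm(o1+d1*t[0]-o2-d2*t[1])
E
python3 - <<'E'
from h import *
c=dict(np.load("top0.npz"));s=dict(np.load("scene0.npz"))
cv2.imwrite("pics/topc.png",cv2.resize(c["image"][130:270,280:480],None,fx=4,fy=4,interpolation=cv2.INTER_CUBIC))
cv2.imwrite("pics/scenec.png",cv2.resize(s["image"][140:300,200:400],None,fx=3.7,fy=3.7,interpolation=cv2.INTER_CUBIC))
E
```

```text
(no output)
```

View pics/topc.png

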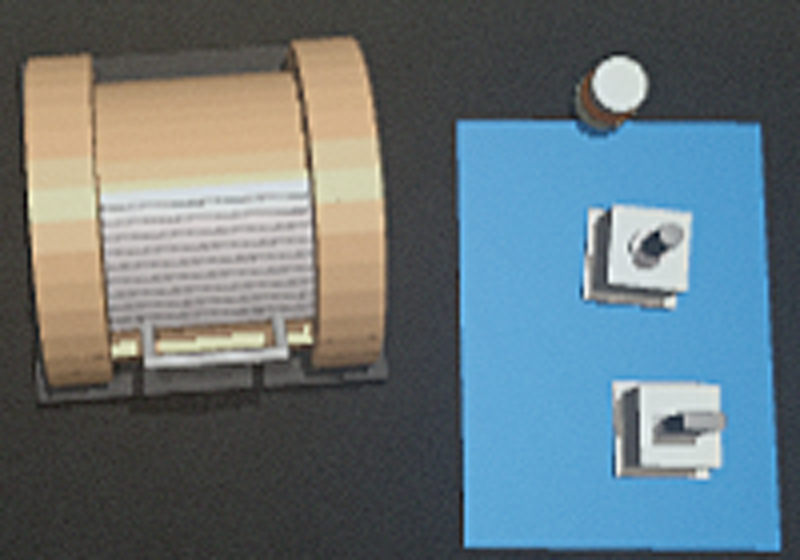

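View pics/scenec.png

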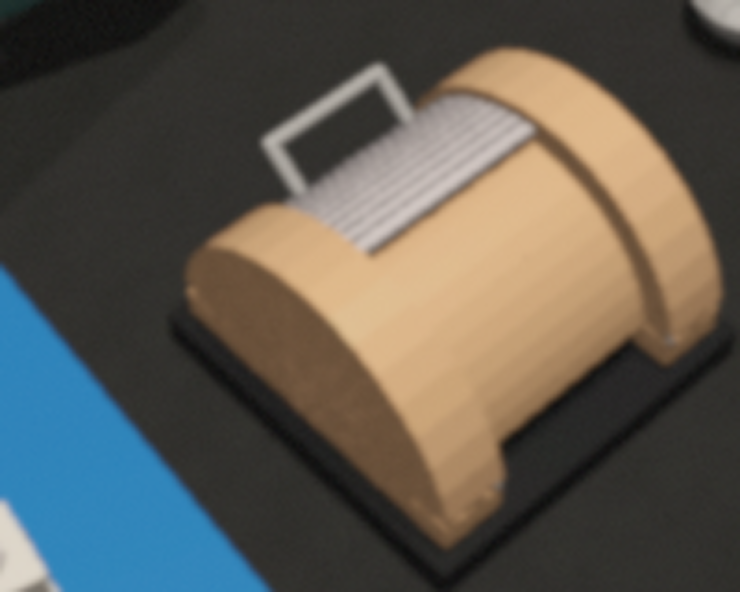

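The top crop shows bar ends at (150,363) and (288,357), and the flat gauge's handle top at (707,421). The scene crop shows bar ends at (265,143) and (383,68), and board corners at (175,330), (443,585) and (733,335).

```bash
python3 - <<'E'
from h import *
np.set_printoptions(precision=1,suppress=True)
c=dict(np.load("top0.npz"));s=dict(np.load("scene0.npz"))
T=lambda u,v:(280+u/4,130+v/4)
S=lambda u,v:(200+u/3.7,140+v/3.7)
L=tri(ray(c,*T(150,363)),ray(s,*S(383,68)));Rr=tri(ray(c,*T(288,357)),ray(s,*S(265,143)));print("bar",L,Rr)
d=L[0]-Rr[0];print("yaw bar",np.degrees(np.arctan2(-d[0],d[1])),np.linalg.norm(d))
A,B,C=[plane(s,*S(*p),30) for p in((173,318),(445,572),(733,327))];print(A,B,C,np.linalg.norm(B-A),np.linalg.norm(C-B))
print("yaw AB",np.degrees(np.arctan2(*(B-A)[[1,0]])),"BC",np.degrees(np.arctan2(-(C-B)[0],(C-B)[1])),"centre",(A+C)/2)
for z,pts in((55,[(681,427),(649,249)]),(117,[(707,421),(671,235)]),(55,[(640,382),(720,384),(720,468),(640,468)])):
  for p in pts: print(z,plane(c,*T(*p),z))
# blade/handle
E
```

```text
bar (array([474.5, 100.5, 151. ]), np.float64(6.490617070637519)) (array([479.5,  -3.7, 148.8]), np.float64(3.7049573513469993))
yaw bar 2.734744698144567 104.414694764481
[485.3 -94.9  30. ] [763.9 -70.5  30. ] [739.7 212.5  30. ] 279.6729729129659 284.0775094617363
yaw AB 5.012224081132851 BC 4.889426474708058 centre [612.5  58.8  30. ]
55 [ 435.5 -326.4   55. ]
55 [ 579.8 -305.9   55. ]
117 [ 436.2 -327.3  117. ]
117 [ 580.2 -305.3  117. ]
55 [ 471.2 -294.8   55. ]
55 [ 470.3 -359.1   55. ]
55 [ 403.2 -356.2   55. ]
55 [ 402.6 -292.4   55. ]
```

```bash
cat >> h.py <<'E'
def rot(tilt,yaw):  # tool x~+y, y~+x, z down, tilted so z leans to +x by tilt (deg)
    b=np.array([[0,1,0],[1,0,0],[0,0,-1.]])
    return R.from_euler('z',yaw,degrees=True)*R.from_euler('y',-tilt,degrees=True)*R.from_matrix(b)
def row(s,p,r):
    r0=R.from_rotvec(s["eef_rot"]);w=np.degrees((r0.inv()*r).as_rotvec());d=r0.inv().apply(np.asarray(p)-s["position"])/10
    return np.round(np.r_[w,d],2).tolist()
E
python3 - <<'E'
from h import *
from bench import ctrl
s=ctrl.read_state();r=rot(40,4.7);z=r.as_matrix()[:,2];print(z)
print(row(s,np.array([477,48,146])-80*z,r))
E
```

```text
[ 0.64062616  0.05266906 -0.76604444]
[-35.06, 23.95, -65.99, 40.24, -45.36, 2.41]
```

>>> step_arm --rows '[[[-35,24,-66,40.2,-45.4,2.4,5],[-35,24,-66,40.2,-45.4,2.4,5],[-35,24,-66,40.2,-45.4,2.4,5],[-35,24,-66,40.2,-45.4,2.4,5],[-35,24,-66,40.2,-45.4,2.4,5],[-35,24,-66,40.2,-45.4,2.4,5],[-35,24,-66,40.2,-45.4,2.4,5],[-35,24,-66,40.2,-45.4,2.4,5],[-35,24,-66,40.2,-45.4,2.4,5],[-35,24,-66,40.2,-45.4,2.4,5],[-35,24,-66,40.2,-45.4,2.4,5],[-35,24,-66,40.2,-45.4,2.4,5],[-35,24,-66,40.2,-45.4,2.4,5],[-35,24,-66,40.2,-45.4,2.4,5],[-35,24,-66,40.2,-45.4,2.4,5],[-35,24,-66,40.2,-45.4,2.4,5],[-35,24,-66,40.2,-45.4,2.4,5],[-35,24,-66,40.2,-45.4,2.4,5],[-35,24,-66,40.2,-45.4,2.4,5],[-35,24,-66,40.2,-45.4,2.4,5]]]' --newtons 25

```text
t: 1.77
position: [436.7, 44.9, 221.0]
eef_rot: [1.759, 1.913, 0.676]
wrist_force: [-0.3, -0.5, 0.6]
opening: 49.4
grip_force: 0.0
```

```bash
python3 - <<'E'
from h import *
from bench import ctrl
s=ctrl.read_state();print(s)
r=rot(40,4.7);z=r.as_matrix()[:,2];print(row(s,np.array([477,48,146])-80*z,r))
c=ctrl.capture("wrist");np.savez("w1.npz",**c);cv2.imwrite("pics/w1.png",c["image"]);print(c["extrinsics"],proj(c,[477,48,146]))
E
```

```text
{'t': 1.7667, 'q': array([-0.21741574, -0.11456115,  2.37617836,  0.7087249 ,  0.28914009,
       -0.92530745]), 'joint_vel': array([-0.0515486 , -0.00328458, -0.00412969,  0.0011295 , -0.0011946 ,
        0.00587401]), 'joint_torque': array([  1.50778815, -15.03032684, -22.90047884,   0.8973836 ,
        -2.39781618,   0.05512692]), 'position': array([436.72982208,  44.91756284, 221.04668758]), 'eef_rot': array([1.75902611, 1.91320331, 0.67570995]), 'wrist_force': array([-0.30241274, -0.45919299,  0.55287108]), 'moment': array([-0.02313181,  0.2814754 ,  0.01847974]), 'grip_force': 0.0, 'opening': 49.355739576618824}
[-1.04, -0.01, 0.11, -0.02, -1.72, 0.38]
[[ 7.74760208e-01  1.13301741e-01 -6.22020365e-01  3.40199707e+02]
 [ 6.62434456e-02  9.63850813e-01  2.58076375e-01  1.16058658e+02]
 [ 6.28775338e-01 -2.41152079e-01  7.39247759e-01  3.30725161e+02]
 [ 0.00000000e+00  0.00000000e+00  0.00000000e+00  1.00000000e+00]] (np.float64(304.17322957328145), np.float64(204.09576209014926))
```

View pics/w1.png

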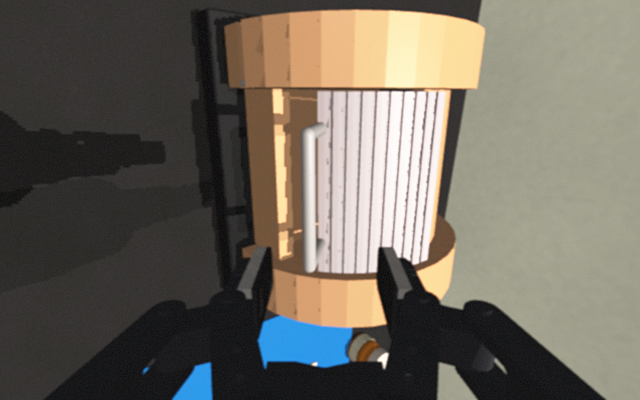

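The wrist view shows the bar from (310,128) to (310,270), about 5 px from the prediction. The arm is at its elbow limit with a 40° tilt, so I'll use 25°.

```bash
python3 - <<'E'
from h import *
from bench import ctrl
np.set_printoptions(precision=1,suppress=True)
c=dict(np.load("w1.npz"));a=plane(c,310,128,145);b=plane(c,310,270,145);print(a,b,(a+b)/2,np.linalg.norm(a-b))
B=np.array([*((a+b)/2)[:2],145]);s=ctrl.read_state();r=rot(25,4.7);z=r.as_matrix()[:,2]
print(row(s,B-50*z,r),row(s,B+16*z,r))
E
```

```text
[479.3 102.6 145. ] [486.9  -8.4 145. ] [483.1  47.1 145. ] 111.27465094592661
[13.98, 0.08, -0.01, -0.06, 0.01, 3.98] [13.98, 0.08, -0.01, -0.05, -1.58, 10.39]
```

>>> step_arm --rows '[[[14,0,0,0,-0.2,3.7,3.2],[14,0,0,0,-0.2,3.7,3.2],[14,0,0,0,-0.2,3.7,3.2],[14,0,0,0,-0.2,3.7,3.2],[14,0,0,0,-0.5,5.0,3.2],[14,0,0,0,-0.9,6.5,3.2],[14,0,0,0,-1.2,8,3.2],[14,0,0,0,-1.5,9.2,3.2],[14,0,0,0,-1.75,10.1,3.2],[14,0,0,0,-1.75,10.1,3.2],[14,0,0,0,-1.75,10.1,3.2]]]' --newtons 25

```text
t: 2.73
position: [486.6, 46.7, 131.3]
eef_rot: [1.908, 2.064, 0.455]
wrist_force: [-0.6, 1.1, 0.5]
opening: 32.0
grip_force: 0.0
```

```bash
python3 - <<'E'
from h import *
from bench import ctrl
s=ctrl.read_state();print(s["q"],s["position"],s["eef_rot"],s["wrist_force"])
c=ctrl.capture("wrist");np.savez("w2.npz",**c);cv2.imwrite("pics/w2.png",c["image"])
E
```

```text
[-0.10468445  0.19299672  2.21374326  0.24788897  0.31558829 -0.40237999] [486.5725095   46.69431921 131.27679913] [1.90836643 2.06370211 0.45524249] [-0.64884543  1.09965178  0.48874646]
```

View pics/w2.png

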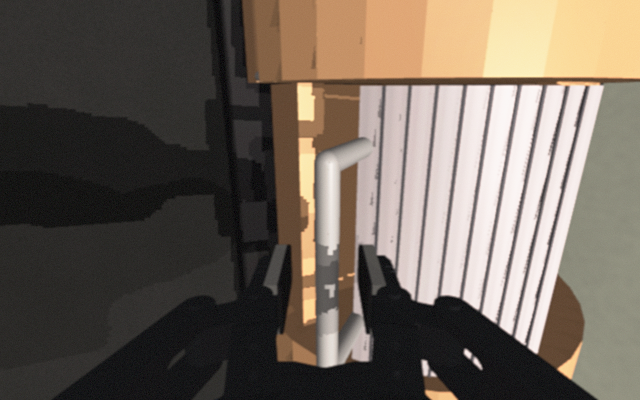

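The bar at column ~328 lies between the fingers (285 and 362), so I'll close on it.

>>> step_arm --rows '[[[0,0,0,0,0,0,0.6],[0,0,0,0,0,0,0.6],[0,0,0,0,0,0,0.6],[0,0,0,0,0,0,0.6],[0,0,0,0,0,0,0.6],[0,0,0,0,0,0,0.6]]]' --newtons 30

```text
t: 3.28
position: [487.0, 48.2, 132.4]
eef_rot: [1.902, 2.066, 0.458]
wrist_force: [-3.4, -7.9, 3.1]
opening: 8.8
grip_force: 29.4
```

```bash
python3 - <<'E'
from h import *
from bench import ctrl
s=ctrl.read_state();print(s["position"],s["wrist_force"],s["opening"],s["grip_force"])
r0=R.from_rotvec(s["eef_rot"]);print(r0.as_matrix()[:,2])
G=s["position"]-19*r0.as_matrix()[:,2];print("grasp",G)
yaw=4.7;ux=np.array([np.cos(np.radians(yaw)),np.sin(np.radians(yaw)),0]);uz=np.array([0,0,1])
off=np.zeros(3)
# circle offsets from start point (self-consistent with grasp): axis = G - 168*dir(0.942)
C=G+168*(np.sin(.942)*ux-np.cos(.942)*uz);print("axis",C)
for q in np.arange(.075,1.45,.075):
    a=.942-q;t=25-40*q/1.35;r=rot(t,yaw)
    P=C+168*(-np.sin(a)*ux+np.cos(a)*uz)+19*r.as_matrix()[:,2]
    print(round(q,3),row(s,P,r))
E
```

```text
[486.97965202  48.22861414 132.41089539] [-3.38245879 -7.8633472   3.14488039] 8.80460259924118 29.441054463386536
[ 0.42262262  0.03301628 -0.90570417]
grasp [478.94982228  47.60130486 149.61927467]
axis [614.36061008  58.73409814  50.80642397]
0.075 [2.3, 0.1, 0.05, 0.0, 1.05, -0.57]
0.15 [4.53, 0.1, 0.05, -0.0, 2.14, -1.05]
0.225 [6.75, 0.1, 0.05, -0.0, 3.26, -1.45]
0.3 [8.97, 0.1, 0.05, -0.0, 4.41, -1.76]
0.375 [11.19, 0.1, 0.05, -0.01, 5.58, -1.99]
0.45 [13.41, 0.1, 0.04, -0.01, 6.77, -2.12]
0.525 [15.64, 0.11, 0.04, -0.01, 7.95, -2.16]
0.6 [17.86, 0.11, 0.04, -0.01, 9.14, -2.11]
0.675 [20.08, 0.11, 0.04, -0.01, 10.32, -1.96]
0.75 [22.3, 0.11, 0.04, -0.01, 11.48, -1.73]
0.825 [24.53, 0.11, 0.03, -0.01, 12.62, -1.41]
0.9 [26.75, 0.11, 0.03, -0.01, 13.74, -1.0]
0.975 [28.97, 0.11, 0.03, -0.01, 14.82, -0.5]
1.05 [31.19, 0.11, 0.03, -0.01, 15.85, 0.07]
1.125 [33.41, 0.11, 0.03, -0.01, 16.84, 0.73]
1.2 [35.64, 0.11, 0.02, -0.01, 17.78, 1.46]
1.275 [37.86, 0.11, 0.02, -0.01, 18.65, 2.26]
1.35 [40.08, 0.11, 0.02, -0.01, 19.47, 3.12]
1.425 [42.3, 0.11, 0.02, -0.01, 20.21, 4.05]
```

>>> step_arm --rows '[[[1.2,0,0,0,0.5,-0.3,0.6],[2.3,0,0,0,1.05,-0.57,0.6],[3.4,0,0,0,1.6,-0.82,0.6],[4.5,0,0,0,2.15,-1.05,0.6],[5.6,0,0,0,2.7,-1.26,0.6],[6.75,0,0,0,3.28,-1.45,0.6],[7.9,0,0,0,3.85,-1.62,0.6],[9,0,0,0,4.44,-1.76,0.6],[10.1,0,0,0,5.0,-1.88,0.6],[11.2,0,0,0,5.6,-1.99,0.6],[12.3,0,0,0,6.2,-2.06,0.6],[13.4,0,0,0,6.8,-2.12,0.6],[14.5,0,0,0,7.4,-2.15,0.6],[15.6,0,0,0,8,-2.16,0.6],[17.9,0,0,0,9.2,-2.1,0.6],[20,0,0,0,10.4,-1.95,0.6]]]'

```text
t: 4.62
position: [569.3, 54.8, 189.3]
eef_rot: [2.091, 2.271, 0.085]
wrist_force: [3.9, -5.9, -24.4]
opening: 8.8
grip_force: 30.3
```

```bash
python3 - <<'E'
from h import *
from bench import ctrl
s=ctrl.read_state();print(s["q"],s["position"],s["wrist_force"],s["opening"],s["grip_force"])
r0=R.from_rotvec(s["eef_rot"]);z=r0.as_matrix()[:,2]
G=s["position"]-17*z;print("grasp",G)
yaw=4.7;ux=np.array([np.cos(np.radians(yaw)),np.sin(np.radians(yaw)),0]);uz=np.array([0,0,1])
C=np.array([614.3,58.7,48]);v=G-C;print("r",np.linalg.norm(v),"q",.942-np.arctan2(-v@ux,v[2]))
for q in np.arange(.75,1.45,.075):
    a=.942-q;t=25-40*q/1.35;r=rot(t,yaw)
    P=C+168*(-np.sin(a)*ux+np.cos(a)*uz)+17*r.as_matrix()[:,2]
    print(round(q,3),row(s,P,r))
E
```

```text
[-0.02897423  0.32207065  1.68598626  0.00722299  1.05644479 -0.11478478] [569.25769849  54.77516801 189.33741433] [  3.90340531  -5.86585033 -24.38428073] 8.789462867361822 30.27482360601425
grasp [567.94573923  54.70624457 206.28657397]
r 164.98274780612468 q 0.6561186048606927
0.75 [1.65, 0.13, 0.03, 0.02, 1.44, -0.55]
0.825 [3.87, 0.13, 0.03, 0.02, 2.63, -0.65]
0.9 [6.1, 0.13, 0.02, 0.02, 3.83, -0.66]
0.975 [8.32, 0.13, 0.02, 0.02, 5.02, -0.58]
1.05 [10.54, 0.13, 0.02, 0.02, 6.2, -0.4]
1.125 [12.76, 0.13, 0.02, 0.02, 7.36, -0.14]
1.2 [14.99, 0.13, 0.01, 0.02, 8.5, 0.22]
1.275 [17.21, 0.13, 0.01, 0.02, 9.61, 0.66]
1.35 [19.43, 0.13, 0.01, 0.02, 10.69, 1.18]
1.425 [21.65, 0.14, 0.01, 0.02, 11.72, 1.79]
```

>>> step_arm --rows '[[[0,0,0,0,0.1,0.25,0.6],[1.6,0,0,0,1.2,0.0,0.6],[2.8,0,0,0,1.9,-0.05,0.6],[3.9,0,0,0,2.6,-0.1,0.6],[5,0,0,0,3.2,-0.1,0.6],[6.1,0,0,0,3.8,-0.1,0.6],[7.2,0,0,0,4.4,-0.05,0.6],[8.3,0,0,0,5.0,0,0.6],[9.4,0,0,0,5.6,0.1,0.6],[10.5,0,0,0,6.2,0.2,0.6]]]'

```text
t: 5.45
position: [630.0, 59.6, 193.4]
eef_rot: [-2.079, -2.258, 0.123]
wrist_force: [-3.9, -5.0, -15.5]
opening: 9.1
grip_force: 30.5
```

```bash
cat > p.py <<'E'
from h import *
from bench import ctrl
s=ctrl.read_state();print(s["q"],s["position"],s["wrist_force"],s["opening"],s["grip_force"])
r0=R.from_rotvec(s["eef_rot"]);z=r0.as_matrix()[:,2]
G=s["position"]-17*z;print("grasp",G)
yaw=4.7;ux=np.array([np.cos(np.radians(yaw)),np.sin(np.radians(yaw)),0]);uz=np.array([0,0,1])
C=np.array([614.3,58.7,48]);v=G-C;print("r",np.linalg.norm(v),"q",.942-np.arctan2(-v@ux,v[2]))
for q in np.arange(1.05,1.45,.075):
    a=.942-q;t=25-40*q/1.35;r=rot(t,yaw)
    P=C+np.linalg.norm(v)*(-np.sin(a)*ux+np.cos(a)*uz)+17*r.as_matrix()[:,2]
    print(round(q,3),row(s,P,r))
E
python3 p.py
```

```text
[-0.00756339  0.49580807  1.38725742 -0.01241881  1.36432419 -0.08672723] [630.00740577  59.60669173 193.44079068] [ -3.94494649  -5.00771742 -15.5154025 ] 9.052951101667116 30.45119673013687
grasp [631.80371918  59.79974151 210.34451778]
r 163.2891057885146 q 1.0495937521113
1.05 [0.01, 0.15, 0.01, 0.04, 0.01, -0.0]
1.125 [2.23, 0.15, 0.01, 0.04, 1.16, 0.05]
1.2 [4.46, 0.15, 0.0, 0.04, 2.31, 0.18]
1.275 [6.68, 0.15, 0.0, 0.04, 3.45, 0.41]
1.35 [8.9, 0.15, -0.0, 0.04, 4.57, 0.72]
1.425 [11.12, 0.15, -0.0, 0.04, 5.66, 1.11]
```

>>> step_arm --rows '[[[0.5,0,0,0,0.2,0.2,0.6],[1.1,0,0,0,0.6,0.25,0.6],[2.2,0,0,0,1.15,0.3,0.6],[3.3,0,0,0,1.7,0.35,0.6],[4.4,0,0,0,2.3,0.45,0.6],[5.5,0,0,0,2.9,0.55,0.6],[6.7,0,0,0,3.45,0.65,0.6],[7.8,0,0,0,4.0,0.8,0.6],[8.9,0,0,0,4.6,0.95,0.6],[8.9,0,0,0,4.6,0.95,0.6]]]'

```text
t: 6.28
position: [670.3, 62.8, 182.3]
eef_rot: [-1.995, -2.165, 0.301]
wrist_force: [-21.5, -7.3, 7.7]
opening: 8.2
grip_force: 32.1
```

```bash
python3 p.py
```

```text
[ 0.0041207   0.65917719  1.14241075 -0.02382992  1.61225394 -0.0754031 ] [670.26884228  62.78955953 182.29207931] [-21.48174487  -7.2639693    7.68815219] 8.157511196298973 32.09697782993317
grasp [674.83730703  63.21311058 198.66124954]
r 162.43135726737887 q 1.3250160009922798
1.05 [-9.55, 0.16, -0.02, 0.05, -4.17, 0.1]
1.125 [-7.32, 0.16, -0.03, 0.05, -3.03, -0.05]
1.2 [-5.1, 0.16, -0.03, 0.05, -1.88, -0.1]
1.275 [-2.88, 0.16, -0.03, 0.05, -0.72, -0.07]
1.35 [-0.66, 0.16, -0.03, 0.05, 0.42, 0.05]
1.425 [1.57, 0.16, -0.04, 0.05, 1.56, 0.26]
```

>>> step_arm --rows '[[[0.5,0,0,0,0.15,0.05,0.6],[0.5,0,0,0,0.3,0.1,0.6],[0.5,0,0,0,0.3,0.1,0.6]]]'

```text
t: 6.53
position: [670.2, 62.8, 182.3]
eef_rot: [-1.989, -2.158, 0.312]
wrist_force: [-27.2, -8.0, 14.1]
opening: 8.9
grip_force: 32.8
```

```bash
python3 p.py|head -4
```

```text
[ 0.00458995  0.66603621  1.13205403 -0.02475991  1.62710881 -0.07497654] [670.20311567  62.76440104 182.27096802] [-27.20621824  -7.98418207  14.1215324 ] 8.899670919323524 32.827967405319214
grasp [674.95690099  63.20643362 198.58679262]
r 162.4067415235576 q 1.3258649470055313
1.05 [-10.2, 0.18, -0.03, 0.05, -4.16, 0.15]
```

>>> step_arm --rows '[[[0,0,0,0,-0.3,0,3],[0,0,0,0,-0.3,0,3],[0,0,0,0,-0.3,0,3],[0,0,0,0,-0.3,-2,3],[0,0,0,0,-0.3,-5,3],[0,0,0,0,-0.3,-9,3],[0,0,0,0,-2,-12,3],[0,0,0,0,-4,-12,3],[0,0,0,0,-4,-12,3],[0,0,0,0,-4,-12,3]]]'

```text
t: 7.37
position: [674.2, 64.7, 308.3]
eef_rot: [-2.001, -2.173, 0.282]
wrist_force: [-0.0, -0.4, 0.8]
opening: 30.0
grip_force: 0.0
```

```bash
python3 - <<'E'
from h import *
from bench import ctrl
s=ctrl.read_state();print(s["q"],s["position"],s["eef_rot"],s["wrist_force"])
c=ctrl.capture("wrist");np.savez("w3.npz",**c);cv2.imwrite("pics/w3.png",c["image"])
C=np.array([613.5,58.7,45]);yaw=np.radians(4.7);ux=np.array([np.cos(yaw),np.sin(yaw),0]);uy=np.array([-np.sin(yaw),np.cos(yaw),0])
b=C+168*(np.sin(.408)*ux+np.cos(.408)*np.array([0,0,1]))
print([np.round(proj(c,b+k*uy)) for k in(-50,50)])
g=C+102*(-np.sin(np.radians(28))*ux+np.cos(np.radians(28))*np.array([0,0,1]))
print(g,[np.round(proj(c,g+k*uy)) for k in(-14.5,14.5)])
E
```

```text
[ 0.0049756   0.57966268  0.98387058 -0.02108615  1.83461523 -0.08023058] [674.2415924   64.66920548 308.30603556] [-2.00144899 -2.1734109   0.281968  ] [-0.04443546 -0.36778974  0.79019581]
[array([364., 253.]), array([370., 132.])]
[565.77492302  54.77628443 135.06065447] [array([267., 183.]), array([266., 156.])]
```

View pics/w3.png

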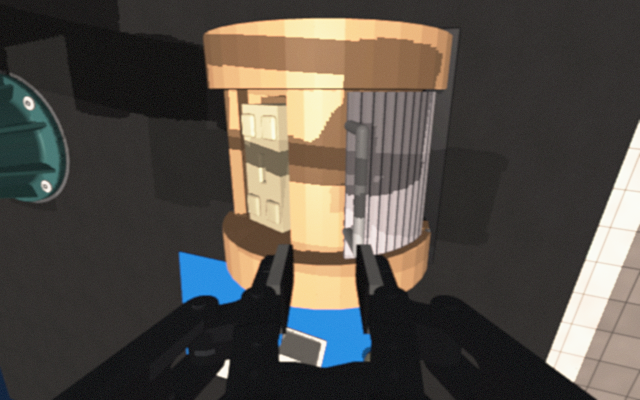

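The bar stands at about (361,127)-(361,250), matching a fully open cover (a rigid stop was felt). The exposed insert shows its gap near (263,170). Next I move in for a closer look along the insert normal.

```bash
python3 - <<'E'
from h import *
from bench import ctrl
s=ctrl.read_state();r=rot(28,4);z=r.as_matrix()[:,2]
print(row(s,np.array([563,54.8,135])-130*z,r))
E
```

```text
[-42.87, -0.05, 0.74, 0.01, -15.21, 9.95]
```

>>> step_arm --rows '[[[-43,0,0.7,0,-15.2,10,6],[-43,0,0.7,0,-15.2,10,8],[-43,0,0.7,0,-15.2,10,8],[-43,0,0.7,0,-15.2,10,8],[-43,0,0.7,0,-15.2,10,8],[-43,0,0.7,0,-15.2,10,8],[-43,0,0.7,0,-15.2,10,8],[-43,0,0.7,0,-15.2,10,8],[-43,0,0.7,0,-15.2,10,8],[-43,0,0.7,0,-15.2,10,8]]]'

```text
t: 8.25
position: [504.4, 49.9, 250.9]
eef_rot: [1.885, 2.021, 0.506]
wrist_force: [0.6, -0.4, 1.0]
opening: 80.0
grip_force: 0.0
```

```bash
python3 - <<'E'
from h import *
from bench import ctrl
s=ctrl.read_state();print(s["q"],s["position"],R.from_rotvec(s["eef_rot"]).as_matrix()[:,2])
c=ctrl.capture("wrist");np.savez("w4.npz",**c)
g=np.array([563,54.8,135]);u,v=map(int,proj(c,g));print(u,v)
x0,y0=max(0,u-90),max(0,v-70);print("origin",x0,y0)
cv2.imwrite("pics/w4.png",cv2.resize(c["image"][y0:y0+140,x0:x0+180],None,fx=4.2,fy=4.2,interpolation=cv2.INTER_CUBIC))
E
```

```text
[-0.09621733 -0.01687161  2.06172463  0.13585191  0.61665449 -0.25782894] [504.41837625  49.86265646 250.94642654] [ 0.46966401  0.03335712 -0.88221484]
322 185
origin 232 115
```

View pics/w4.png

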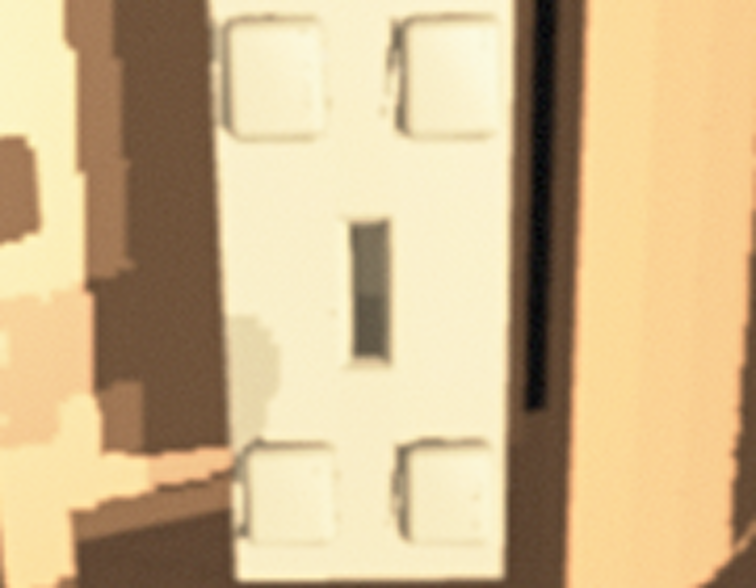

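The gap shows as a dark slot with crop corners (350,222), (390,222), (390,360) and (350,362), about 2 px from the prediction.

```bash
python3 - <<'E'
from h import *
from bench import ctrl
np.set_printoptions(precision=2,suppress=True)
c=dict(np.load("w4.npz"));im=c["image"];g=cv2.cvtColor(im,cv2.COLOR_BGR2GRAY)
sub=g[160:210,300:340];m=(sub<190).astype(np.uint8)
n,l,st,ce=cv2.connectedComponentsWithStats(m);i=l[24,20];print(st[i],ce[i]+[300,160])
rr=cv2.minAreaRect(np.argwhere(l==i)[:,::-1].astype(np.float32));print(rr)
ctr=np.array(rr[0])+[300,160];p=plane(c,*ctr,135.06);print("gap",p)
# yaw from insert edges: right edge crop (514,0)-(505,580) , left (212,0)-(236,580): average
P=lambda u,v,z:plane(c,232+u/4.2,115+v/4.2,z)
n28=np.radians(28)
def onface(u,v,n,p0):
    o,d=ray(c,232+u/4.2,115+v/4.2);return o+d*((p0-o)@n)/(d@n)
for yaw in(4,):
    n=R.from_euler('z',yaw,degrees=True).apply([-np.sin(n28),0,np.cos(n28)])
    for a,b in(((514,5),(505,575)),((214,5),(236,575)),((350,222),(351,362)),((390,222),(390,360))):
        A,B=onface(*a,n,p),onface(*b,n,p);d=A-B;print(A,B,"yaw",np.degrees(np.arctan2(-d[0],d[1])),np.linalg.norm(d))
# flat gauge next: view pose above it
s=ctrl.read_state();r=rot(0,2);print(row(s,[436,-327,117+140],r))
E
```

```text
[ 15   7  10  35 311] [319.93 183.57]
((19.5, 24.0), (34.0, 9.0), 90.0)
gap [560.11  56.26 135.06]
[581.07 114.55 148.34] [590.92  -6.55 149.08] yaw 4.6500703808868264 121.50662081015498
[530.43 110.97 121.35] [539.07 -10.18 121.44] yaw 4.075759181763355 121.46064964267495
[556.07  70.17 133.43] [558.12  40.5  133.42] yaw 3.9653075999845497 29.74082471909713
[563.15  70.67 137.21] [565.23  41.44 137.23] yaw 4.065080096579591 29.303313758674104
[28.14, -0.51, 1.98, -37.1, -8.15, -5.01]
```

>>> step_arm --rows '[[[28,-0.5,2,-37,-8,-5,6],[28,-0.5,2,-37,-8,-5,6],[28,-0.5,2,-37,-8,-5,6],[28,-0.5,2,-37,-8,-5,6],[28,-0.5,2,-37,-8,-5,6],[28,-0.5,2,-37,-8,-5,6],[28,-0.5,2,-37,-8,-5,6],[28,-0.5,2,-37,-8,-5,6],[28,-0.5,2,-37,-8,-5,6],[28,-0.5,2,-37,-8,-5,6],[28,-0.5,2,-37,-8,-5,6],[28,-0.5,2,-37,-8,-5,6],[28,-0.5,2,-37,-8,-5,6],[28,-0.5,2,-37,-8,-5,6],[28,-0.5,2,-37,-8,-5,6],[28,-0.5,2,-37,-8,-5,6],[28,-0.5,2,-37,-8,-5,6]]]'

```text
t: 9.72
position: [434.1, -324.7, 256.3]
eef_rot: [2.181, 2.26, 0.002]
wrist_force: [0.1, 0.7, -0.3]
opening: 59.7
grip_force: 0.0
```

```bash
python3 - <<'E'
from h import *
from bench import ctrl
s=ctrl.read_state();print(s["q"],s["position"],s["eef_rot"])
c=ctrl.capture("wrist");np.savez("w5.npz",**c);print(proj(c,[436,-327,117]),proj(c,[436,-327,55]))
cv2.imwrite("pics/w5.png",c["image"])
E
```

```text
[-7.70703865e-01  2.52457899e-01  1.60252621e+00  1.57934078e-03
  1.28590729e+00 -8.07076868e-01] [ 434.11654561 -324.71642218  256.25802203] [2.18068617 2.26047954 0.00237668]
(np.float64(326.63231403007654), np.float64(185.98202887356192)) (np.float64(326.1433767265662), np.float64(169.9435465633696))
```

View pics/w5.png

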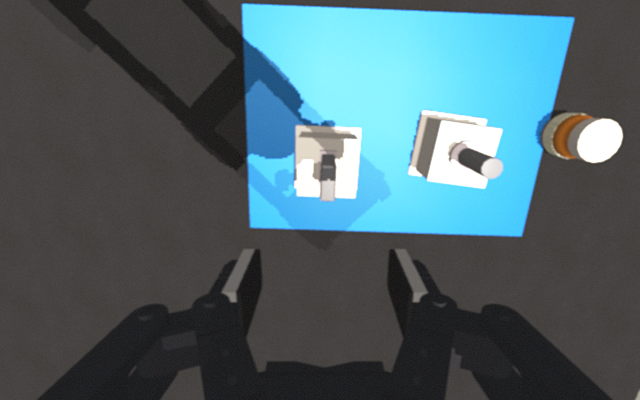

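The gauge handle's top is at about (327,189), against a predicted (327,186). The rod is at (490,167). I'll grasp the gauge.

```bash
python3 - <<'E'
from h import *
from bench import ctrl
c=dict(np.load("w5.npz"));p=plane(c,327.5,189,117);print(p)
im=c["image"][170:206,312:345];g=cv2.cvtColor(im,cv2.COLOR_BGR2GRAY)
print(g[::3,::2])
s=ctrl.read_state();r=rot(0,2)
# grasp point 8 mm above handle centre (centre z=89): TCP z = 97-19=78
print(row(s,[p[0],p[1],78],r))
E
```

```text
[ 436.88511434 -329.78087904  117.        ]
[[255 152 152 148 111  80  91  93  91  93  90  92 243 255 255 255 255]
 [237 149 152 150 109  88  94  94  92  92  90  93 247 255 255 255 255]
 [218 147 148 145 100  89  95  93  93  90  93  93 246 255 255 255 255]
 [255 244 226 160  98  91  93 111 184 127  90 106 251 255 255 255 255]
 [255 255 255 244 179 193 215 218 221 223 224 209 254 255 255 255 255]
 [255 255 255 255 200 193 214 216 217 219 218 202 255 255 255 255 255]
 [254 254 255 255 200 196 213 213 216 219 218 200 255 255 255 255 255]
 [254 254 255 255 201 197 210 213 215 217 217 204 255 255 255 255 255]
 [255 255 255 255 178 202 208 213 214 214 214 205 255 255 255 255 255]
 [183 186 201 197 162 204 210 208 211 214 212 189 239 248 251 251 254]
 [166 165 165 168 178 184 187 188 186 194 196 178 167 168 170 168 168]
 [165 164 167 167 166 165 168 168 168 168 166 169 167 171 171 169 171]]
[0.09, -0.03, 0.04, -0.5, 0.24, 17.83]
```

```bash
python3 - <<'E'
from h import *
from bench import ctrl
c=dict(np.load("w5.npz"))
for p in([436,-327],[436,-325]):
    print(p,[np.round(proj(c,[p[0]+a,p[1]+b,117]),1).tolist() for a,b in((-7,-17),(7,-17),(7,17),(-7,17))],np.round(proj(c,[p[0],p[1]+17,61]),1))
im=c["image"][140:206,312:345];g=cv2.cvtColor(im,cv2.COLOR_BGR2GRAY);print(g[:,12:22:3].T)
E
```

```text
[436, -327] [[318.2, 203.7], [333.6, 204.2], [335.4, 167.6], [319.4, 167.1]] [326.8 155.3]
[436, -325] [[318.3, 201.6], [333.7, 202.1], [335.5, 165.4], [319.5, 164.8]] [326.9 153.4]
[[153 153 152 153 153 150 153 154 159 149 151 181 198 181 124  78  74  76
   76  75  77  77  77  77  85 106 120 124 104  94  91  92  95  94  91  90
   95  92  92  93 136 197 215 216 214 214 213 214 213 211 213 210 212 211
  208 208 209 210 208 202 187 172 165 168 167 166]
 [153 153 151 149 150 151 153 154 152 142 128 133 144 137 108  81  78  75
   79  76  78  79  79  77  83 102 121 125 106  92  90  93  94  93  93  91
   90  93 113 148 179 209 217 219 219 217 219 216 217 216 215 214 213 213
  211 211 211 212 211 204 187 167 163 166 168 170]
 [151 150 155 152 153 151 150 153 151 146 136 136 145 135 108  82  74  73
   76  75  79  74  78  77  80  97 123 124 105  92  93  93  92  92  90  94
   90  92 102 127 162 207 223 221 221 219 220 218 219 217 218 217 214 217
  214 214 213 214 211 210 194 174 167 168 168 167]
 [153 154 153 151 153 153 152 152 150 145 134 130 142 138 117  91  79  71
   76  79  79  74  72  72  74  77  89  96  93  90  89  90  89  90  88  89
   90  86  85  95 140 197 217 215 213 209 211 208 206 206 206 207 203 201
  201 202 203 198 197 195 190 175 169 167 166 167]]
```

>>> step_arm --rows '[[[0,0,0,0,0.3,4,4.5],[0,0,0,0,0.3,8,4.5],[0,0,0,0,0.3,12,4.5],[0,0,0,0,0.3,14,4.5],[0,0,0,0,0.3,16,4.5],[0,0,0,0,0.3,17.8,4.5],[0,0,0,0,0.3,17.8,4.5],[0,0,0,0,0.3,17.8,1],[0,0,0,0,0.3,17.8,1],[0,0,0,0,0.3,17.8,1],[0,0,0,0,0.3,17.8,1],[0,0,0,0,0.3,17.8,1],[0,0,0,0,0.3,17.8,1],[0,0,0,0,0.3,17.8,1],[0,0,0,0,0.3,17.8,1]]]' --newtons 50

```text
t: 11.02
position: [438.0, -326.1, 79.5]
eef_rot: [2.18, 2.257, 0.002]
wrist_force: [0.3, 0.8, 7.2]
opening: 13.2
grip_force: 49.7
```

```bash
cat > g.py <<'E'
from h import *
from bench import ctrl
s=ctrl.read_state();print(s["t"],s["position"],s["wrist_force"],s["moment"],s["opening"],s["grip_force"])
r0=R.from_rotvec(s["eef_rot"]).as_matrix();print(r0)
E
python3 g.py
```

```text
11.0167 [ 437.97928683 -326.08605794   79.45388205] [0.3407652  0.8125479  7.17281607] [0.07434456 0.05383525 0.00177463] 13.219819919015404 49.706050157547
[[-0.03466827  0.99939296  0.00343971]
 [ 0.99939808  0.03467239 -0.00114471]
 [-0.00126328  0.00339795 -0.99999343]]
```

>>> step_arm --rows '[[[0,0,0,0,0,-1,1],[0,0,0,0,0,-3,1],[0,0,0,0,0,-6,1],[0,0,0,0,0,-10,1],[0,0,0,0,0,-14,1],[0,0,0,0,0,-18,1],[0,0,0,0,0,-20,1],[0,0,0,0,0,-20,1],[0,0,0,0,0,-20,1]]]'

```text
t: 11.77
position: [437.2, -325.9, 280.0]
eef_rot: [2.18, 2.257, 0.002]
wrist_force: [0.0, -0.7, -1.3]
opening: 13.5
grip_force: 49.0
```

```bash
cat >> g.py <<'E'
gap=np.array([560.4,56,135.06]);r=rot(28,4.2);z=r.as_matrix()[:,2];x=r.as_matrix()[:,0]
for k in(100,25,5):print(k,row(s,gap-(64.4+k)*z-1.0*x,r))
E
python3 g.py;python3 - <<'E'
from h import *
from bench import ctrl
c=ctrl.capture("wrist");np.savez("w6.npz",**c);s=ctrl.read_state();r0=R.from_rotvec(s["eef_rot"]).as_matrix()
P=lambda a,b,d:np.round(proj(c,s["position"]+r0@[a,b,d])).tolist()
print("tip",P(0,0,64.4),"collar corners",[P(a,b,24.4) for a in(-20,20) for b in(-9,9)], "handle top",P(0,0,-38))
cv2.imwrite("pics/w6.png",c["image"])
E
```

```text
11.7667 [ 437.21920562 -325.86092928  279.95841287] [ 0.02114078 -0.70859802 -1.2785127 ] [ 0.0383659  -0.01382129  0.0183439 ] 13.513489014897765 48.98414433002472
[[-0.03463838  0.99939191  0.00399849]
 [ 0.99939799  0.03464589 -0.00182432]
 [-0.00196174  0.00393289 -0.99999034]]
100 [-27.77, 0.66, -2.14, 37.34, 5.93, -0.08]
25 [-27.77, 0.66, -2.14, 37.49, 9.42, 6.56]
5 [-27.77, 0.66, -2.14, 37.53, 10.35, 8.33]
tip [324.0, 211.0] collar corners [[308.0, 268.0], [339.0, 268.0], [307.0, 203.0], [340.0, 203.0]] handle top [324.0, 306.0]
```

View pics/w6.png

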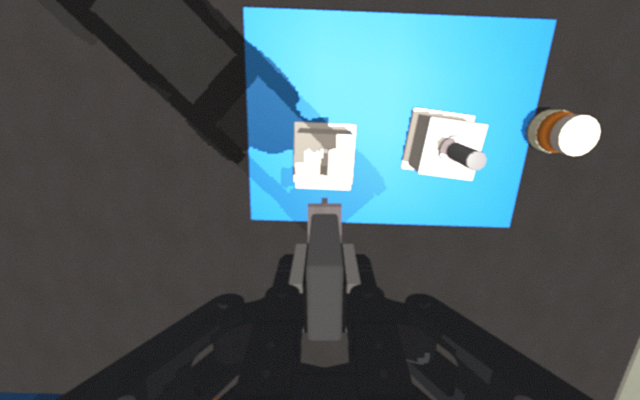

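The gauge is held squarely: the collar edge is at row ~205 and columns 308–342, as predicted. I'll move over the gap.

>>> step_arm --rows '[[[-27.8,0.7,-2.1,37.4,6,0,1],[-27.8,0.7,-2.1,37.4,6,0,1],[-27.8,0.7,-2.1,37.4,6,0,1],[-27.8,0.7,-2.1,37.4,6,0,1],[-27.8,0.7,-2.1,37.4,6,0,1],[-27.8,0.7,-2.1,37.4,6,0,1],[-27.8,0.7,-2.1,37.4,6,0,1],[-27.8,0.7,-2.1,37.4,6,0,1],[-27.8,0.7,-2.1,37.4,6,0,1],[-27.8,0.7,-2.1,37.4,6,0,1],[-27.8,0.7,-2.1,37.4,6,0,1],[-27.8,0.7,-2.1,37.4,6,0,1],[-27.8,0.7,-2.1,37.4,6,0,1],[-27.8,0.7,-2.1,37.4,6,0,1],[-27.8,0.7,-2.1,37.4,6,0,1],[-27.8,0.7,-2.1,37.4,6,0,1],[-27.8,0.7,-2.1,37.4,6,0,1]]]'

```text
t: 13.23
position: [483.9, 49.1, 278.4]
eef_rot: [1.888, 2.024, 0.506]
wrist_force: [-0.1, 0.6, 0.1]
opening: 13.2
grip_force: 49.2
```

```bash
sed -i 's/-1.0\*x/-0.3*x/;s/(100,25,5)/(100,15,5)/' g.py; python3 g.py
```

```text
13.2333 [483.91633068  49.14452532 278.35240029] [-0.09527906  0.57538636  0.09536789] [-0.03485615  0.29005568  0.07296072] 13.193807637403921 49.20655310153961
[[-0.07034799  0.88178435  0.46637701]
 [ 0.99751601  0.06049729  0.03608173]
 [ 0.00360176  0.46775681 -0.88384987]]
100 [-0.11, -0.1, -0.24, 0.09, 0.05, -0.18]
15 [-0.11, -0.1, -0.24, 0.08, 0.07, 8.32]
5 [-0.11, -0.1, -0.24, 0.08, 0.07, 9.32]
```

Approach to ~12 mm above the mouth and look.

>>> step_arm --rows '[[[0,0,-0.2,0.1,0.1,2,1],[0,0,-0.2,0.1,0.1,4.5,1],[0,0,-0.2,0.1,0.1,6.5,1],[0,0,-0.2,0.1,0.1,8,1],[0,0,-0.2,0.1,0.1,8.5,1],[0,0,-0.2,0.1,0.1,8.5,1],[0,0,-0.2,0.1,0.1,8.5,1]]]'

```text
t: 13.82
position: [524.2, 54.3, 203.9]
eef_rot: [1.883, 2.029, 0.506]
wrist_force: [0.1, -0.1, -0.8]
opening: 13.1
grip_force: 49.2
```

```bash
python3 g.py;python3 - <<'E'
from h import *
from bench import ctrl
c=ctrl.capture("wrist");np.savez("w7.npz",**c);s=ctrl.read_state();r0=R.from_rotvec(s["eef_rot"]).as_matrix()
P=lambda a,b,d:np.round(proj(c,s["position"]+r0@[a,b,d]),1).tolist()
print("tip",[P(a,0,64.4) for a in(-9.5,9.5)],"gap",[np.round(proj(c,np.array([560.4,56,135.06])+r0@[a,0,0]),1) for a in(-14.5,14.5)])
cv2.imwrite("pics/w7.png",cv2.resize(c["image"][110:290,230:430],None,fx=3.3,fy=3.3,interpolation=cv2.INTER_CUBIC))
E
```

```text
13.8167 [524.24982206  54.34726152 203.87686808] [ 0.14662413 -0.05151965 -0.76390018] [0.0010487  0.28525478 0.04353005] 13.109709632711482 49.20921742916107
[[-0.07539366  0.8815464   0.46603834]
 [ 0.99715173  0.06568843  0.03706031]
 [ 0.00205705  0.46750505 -0.88398801]]
100 [-0.13, -0.16, 0.05, -0.11, -0.06, -8.67]
15 [-0.13, -0.16, 0.05, -0.13, -0.04, -0.17]
5 [-0.13, -0.16, 0.05, -0.13, -0.04, 0.83]
tip [[326.5, 226.6], [326.5, 200.2]] gap [array([325.4, 227. ]), array([325.4, 188.8])]
```

View pics/w7.png

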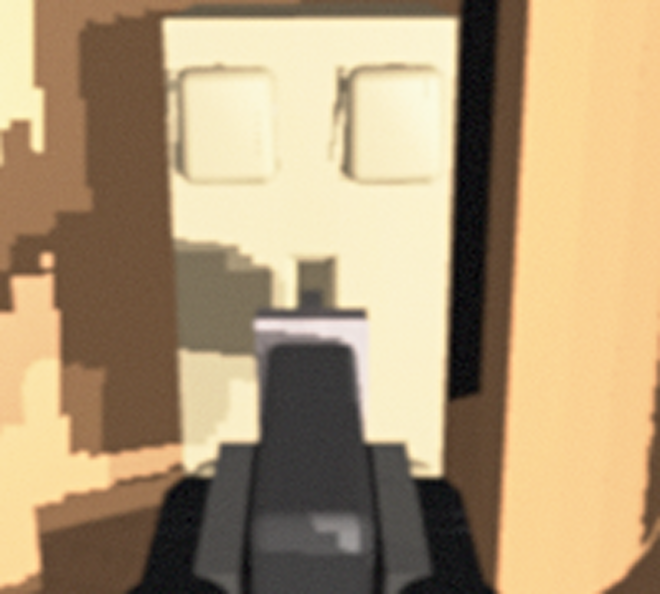

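The gap end is at full-image (325.5,188), as predicted. The blade appears at column ~324.3, so I correct by +1 mm along tool y and −2 mm along tool x while entering.

>>> step_arm --rows '[[[0,0,0,-0.2,0.1,0,1],[0,0,0,-0.2,0.1,0.5,1],[0,0,0,-0.2,0.1,0.9,1],[0,0,0,-0.2,0.1,1.2,1],[0,0,0,-0.2,0.1,1.5,1],[0,0,0,-0.2,0.1,1.8,1],[0,0,0,-0.2,0.1,2.1,1],[0,0,0,-0.2,0.1,2.4,1],[0,0,0,-0.2,0.1,2.4,1]]]'

```text
t: 14.62
position: [536.5, 53.6, 182.3]
eef_rot: [1.883, 2.03, 0.505]
wrist_force: [1.0, 0.8, -0.4]
opening: 13.9
grip_force: 49.2
```

```bash
python3 g.py
```

```text
14.6167 [536.49232833  53.6372227  182.31596727] [ 0.96735882  0.7941828  -0.44940241] [0.01452896 0.26655145 0.02782982] 13.874298945196362 49.20923173427582
[[-0.07591745  0.88173406  0.4655981 ]
 [ 0.99711191  0.06615322  0.03730394]
 [ 0.00209134  0.46708543 -0.88420972]]
100 [-0.15, -0.18, 0.08, 0.07, -0.13, -11.14]
15 [-0.15, -0.18, 0.08, 0.04, -0.11, -2.64]
5 [-0.15, -0.18, 0.08, 0.04, -0.1, -1.64]
```

>>> step_arm --rows '[[[0,0,0,0,0,0.4,1],[0,0,0,0,0,0.8,1],[0,0,0,0,0,1.2,1],[0,0,0,0,0,1.6,1],[0,0,0,0,0,2,1],[0,0,0,0,0,2.3,1],[0,0,0,0,0,2.5,1],[0,0,0,0,0,2.5,1]]]'

```text
t: 15.28
position: [548.2, 54.5, 160.4]
eef_rot: [1.883, 2.03, 0.506]
wrist_force: [0.8, 1.3, -0.5]
opening: 13.6
grip_force: 49.2
```

```bash
python3 g.py
```

```text
15.2833 [548.17453302  54.5139994  160.37514176] [ 0.76927801  1.2914427  -0.51753958] [-0.05053598  0.29025528 -0.05314917] 13.627598691475539 49.209394454956055
[[-0.07581224  0.88165473  0.46576543]
 [ 0.99711997  0.06606403  0.03724674]
 [ 0.00206842  0.46724777 -0.884124  ]]
100 [-0.14, -0.17, 0.08, 0.07, -0.14, -13.63]
15 [-0.14, -0.17, 0.08, 0.04, -0.12, -5.13]
5 [-0.14, -0.17, 0.08, 0.04, -0.11, -4.13]
```

>>> step_arm --rows '[[[0,0,0,0,0,0.1,1],[0,0,0,0,0,0.2,1],[0,0,0,0,0,0.3,1],[0,0,0,0,0,0.4,1],[0,0,0,0,0,0.4,1]]]'

```text
t: 15.7
position: [550.1, 54.7, 157.4]
eef_rot: [1.882, 2.03, 0.506]
wrist_force: [0.7, -1.2, -1.0]
opening: 13.6
grip_force: 49.3
```

```bash
python3 g.py|head -1
```

```text
15.7 [550.13192598  54.65112774 157.35109636] [ 0.68698198 -1.17847314 -1.00633637] [-0.01652395  0.30811925  0.03821949] 13.62836965978805 49.31695103645325
```

>>> step_arm --rows '[[[0,0,0,0,0,0.1,1],[0,0,0,0,0,0.2,1],[0,0,0,0,0,0.2,1]]]'

```text
t: 15.95
position: [550.2, 54.7, 157.2]
eef_rot: [1.88, 2.029, 0.507]
wrist_force: [-17.6, -2.3, 26.6]
opening: 13.8
grip_force: 53.8
```

>>> step_arm --rows '[[[0,0,0,0,0,0.1,1],[0,0,0,0,0,0.15,1],[0,0,0,0,0,0.15,1]]]'

```text
t: 16.2
position: [550.2, 54.7, 157.1]
eef_rot: [1.879, 2.029, 0.508]
wrist_force: [-32.4, -5.2, 48.0]
opening: 13.5
grip_force: 57.8
```

The collar is flush: TCP to mouth is 24.4 mm and contact is firm. I relieve the load, release and retract.

>>> step_arm --rows '[[[0,0,0,0,0,-0.2,1],[0,0,0,0,0,-0.3,1],[0,0,0,0,0,-0.3,1]]]'

```text
t: 16.45
position: [550.3, 54.6, 157.4]
eef_rot: [1.882, 2.029, 0.507]
wrist_force: [-2.3, 0.6, 2.9]
opening: 13.2
grip_force: 50.0
```

>>> step_arm --rows '[[[0,0,0,0,0,0,2],[0,0,0,0,0,0,3],[0,0,0,0,0,0,4],[0,0,0,0,0,0,4],[0,0,0,0,0,0,4],[0,0,0,0,0,0,4],[0,0,0,0,0,-1,4],[0,0,0,0,0,-3,4],[0,0,0,0,0,-6,4],[0,0,0,0,0,-9,4],[0,0,0,0,0,-12,4],[0,0,0,0,0,-12,4],[0,0,0,0,0,-12,4]]]'

```text
t: 17.53
position: [494.7, 50.0, 265.5]
eef_rot: [1.879, 2.026, 0.509]
wrist_force: [-0.7, 0.4, -0.5]
opening: 40.1
grip_force: 0.0
```

```bash
python3 g.py|head -1;python3 - <<'E'
from h import *
from bench import ctrl
c=ctrl.capture("wrist");d=ctrl.capture("scene")
a=cv2.resize(c["image"],(640,400))[60:330,150:470]
b=cv2.resize(d["image"][130:300,200:400],None,fx=2,fy=2)
h=340;a=cv2.resize(a,(400,h));b=cv2.resize(b,(400,h));cv2.imwrite("pics/f.png",np.hstack([a,b]))
E
```

```text
17.5333 [494.70619639  50.02524753 265.54145475] [-0.68647463  0.44173885 -0.54130588] [-0.03447618  0.20065432  0.01438218] 40.08049789249494 0.0
```

View pics/f.png

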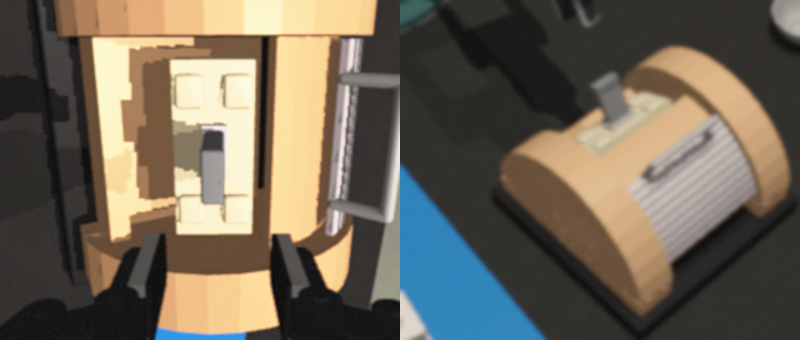

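The gauge stands in the gap with its collar seated (left half at about (212,165)). The cover is fully open at right, and the gripper is clear.

```bash
python3 -c "
from bench import ctrl;print(ctrl.job_done())"
```

```text
the job is handed in; nothing more can be done
None
```

I rolled the cover open to its stop and let go, seated the flat gauge flush in the gap and left it standing, and handed the job in at about 17.6 s; the seating push peaked at about 58 N at the wrist, firmer than "gently", and I viewed 12 pictures, two over the limit of 10.

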